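# Refit the drive coupling in the service tray, tab in the gap

### The arm

A 6-joint arm with a two-finger parallel gripper is mounted at the origin on the work surface. World frame = base frame: x ahead of the robot, y to its left, z up, the work surface at z = 0. Lengths are in mm, angles in degrees, forces in N, time in s.
With the tool pointing down it reaches from about 350 to 850 mm from the base axis. Payload 8.1 kg.
Tool frame: the origin (TCP) lies midway between the tips of the shut fingers; the grasp point (between the pads) lies 19 mm behind it; z points along the fingers, y is the line along which they close (so a half turn about z gives the same grasp; the last joint's range is limited). The gripper opens to 85 mm and grips with 20 to 120 N. Pads are 22 mm wide; open, the fingers measure 114 mm over their backs; the gripper's body (76 mm by 85 mm) begins 54 mm behind the grasp point. The pads swing forward as they close: fully open they stand 13 mm farther back than shut.
Start: joints at [-72.273, 7.471, 85.268, -0, 87.261, -4.893], TCP at [230.794, -553.841, 231.292] pointing down, gripper open.
Joint ranges: [-169.43, 169.43], [-51.17, 129.36], [1.28, 143.12], [-76.62, 256.62], [0, 156.53], [-152.29, 152.29]. Speed limits (degrees/s): [136.94, 136.94, 159.86, 180, 180, 180].

### API

Orientations are given as [roll, pitch, yaw] about the fixed x, y, z axes, in that order (R = Rz(yaw) Ry(pitch) Rx(roll)).
In Python, from bench import sense, snapshot, order, finder gives the robot as it stands.
- The arm moves only by the tool send_rows, never from a script. Its argument "steps" is a list of rows, each a list of 2 entries, a list of its own where there are three numbers: the shift along the world's x, y, z in units of 30 mm (1.0 is 30 mm), then the turn, a rotation vector about the world's x, y, z in rad. In form: [[[dx, dy, dz], [wx, wy, wz]], ...]. A call has 1 to 10 rows; each row is the pose to reach, as a shift and turn from the pose commanded when the call began; what a row does not reach only later rows make up. A row lasts 1/8 s, in which the tool goes at most 62.5 mm and 10.7 degrees, less where a joint would pass 70% of its speed; a pose out of reach is approached as far as the arm can. A call with a gripper value outside its range is refused whole. "fingers" is the closure, from 0 (fully open) to 1 (shut), set as the call begins (left out, the last holds). The fingers move at their own pace and stop on an object; "squeeze" is the grip in N (left out, the last holds). Time passes only in rows, so rows that repeat a pose let the fingers close. It gives the time, the measured TCP pose, the force, the opening and the grip force at its end, in the units of the state.
- sense(): the state, without advancing time (a new reading comes with each control period).
- snapshot(name): name is "scene" or "top"; returns a dict with "img" (480x640x3 uint8, red, green, blue), "K" (3x3 intrinsics, pixels), "pose" (4x4, takes a point from camera to world coordinates). Camera axes: x right, y up, looking along -z (the intrinsics and any distortion apply to the point x, -y, -z); pixel columns grow to the right and rows downward; lengths in mm; the calibration is good to about 2 mm. A picture is of the moment at which its call begins. There is no depth.
- order.hand_in(): hands the job in; it is judged then, once.
Trained networks look in the newest picture that a camera, given by its name, has taken for a name from the list of things; names that differ only in an ending like _2 or _b are one class to them, and where a whole thing is asked for, a point or a joint stands for the part that bears it (a point fixed in the world has none). Each returns a list of dicts, best first, with "confidence" (0 to 1); they miss things now and then, are a little off and sometimes report something else, mostly with a low value. They report only what shows in the picture. A call takes as long as a camera call.
- finder.find_in(label, camera): "box" ([left, top, width, height] as shares, 0 to 1, of the picture: columns of its width, rows of its height, round what is visible of it).
- finder.trace(label, camera): "mask" (480x640 bool, what is visible of it) and "box" ([left, top, width, height] as shares, 0 to 1, of the picture: columns of its width, rows of its height, round what is visible of it).
- finder.pinpoint(label, camera): "at" ([column, row] as shares, 0 to 1, of the picture: columns of its width, rows of its height: a listed point, or the origin of a listed thing).
The state is a dict: "time": time; "joint_pos": joint angles; "qd": joint speeds; "joint_efforts": joint torques, N m; "tool_pos": TCP position; "tcp_rot": TCP orientation; "ft_force": force on the tool from outside, world axes, zero at the start; "wrist_torque": the same for the moment, N m; "finger_gap": finger opening in mm; "grip_force": force on a finger pad.
Only numpy, scipy, OpenCV 4.12 (cv2) and the standard library are available. Lean on these libraries where they do the work, as an engineer would, in place of code of your own. Each camera call takes 0.05 s, during which the arm holds its last target. There are 200 camera calls.

### The job

Put the white drive coupling (the one with the tab on its side) back into the larger C-shaped cradle in the black service tray: upright, its foot fully down on the cradle's floor, and turned so that its tab points out through the gap in the cradle's wall. Set it down rather than dropping it, let go of it, and leave the similar white plug without a tab where it stands.

Things in the scene. Friction and masses are not known exactly. Their poses are not given: they have to be found in the camera images.
- coupling_mid (a point): Centre of the loose white drive coupling (about 90 g), 28 mm above its underside; 56 mm tall, stands on the bench (z = 0). Round foot 48 mm across, 14 mm high; above it a grip bar, 40 mm along own x, 18 mm thick along own y, 14 to 56 mm above the underside, centred on the axis. One tab, 14 mm wide, 12 mm high, sticks out of the foot along own +x to 50 mm from the axis. Own z up. Grasp across the 18 mm.
- coupling_tab (a point): The tip of the coupling's tab: 50 mm from the coupling's axis along its own +x, 7 mm above its underside. Axes as the coupling's.
- cradle_floor (a point): Centre of the larger cradle's floor, about 9 mm above the bench; the coupling's underside belongs on it. Cradle fixed in a black open tray (270 mm square, 26 mm high): grey C-shaped wall, 12 mm high above this floor, 70 mm inside diameter, 8 mm thick, one gap 34 mm wide. Own +x points out through the gap's middle, z up. A smaller such cradle (36 mm inside, too small) is fixed 120 mm away.
- blank_mid (a point): Centre, half-way up (28 mm above its underside), of the bystander: a loose white plug with the same foot and grip bar as the coupling but no tab. It stands on the bench; leave it where it is.

How it is judged:
By the outcome, as a careful person would: the job done as asked, in the order asked, and still so for the second after the job is handed in, with the robot touching nothing.
It also fails if it takes over 35 s, if anything falls off the work surface, if the arm or the gripper's body presses on something with over 40 N, if the wrist force passes 120 N, or if a joint passes its speed limit or range.

## Working session

There is one attempt and no reset: what is moved stays moved. The work goes in short steps, Python scripts to look and compute and a tool call to move; the robot and the scene stay as the last step left them, time stands still between calls to the robot, and variables do not carry over. Pictures are saved under pics/ and viewed, at most 10 in all, crops included, and the job is handed in when it is done.

Besides the shell and the picture viewer there is one more tool, called after ">>>" by a JSON object that holds its "name" and its "arguments". send_rows: Moves the arm, as the interface text tells. Its arguments: {"type":"object","properties":{"steps":{"type":"array"},"fingers":{"type":"number"},"squeeze":{"type":"number"}},"required":["steps"]}

```bash
mkdir -p pics
cat > h.py <<'E'
import numpy as np,cv2
from bench import sense,snapshot,order,finder
def ray(s,px):
    K=np.array(s["K"]);P=np.array(s["pose"])
    d=np.linalg.inv(K)@[px[0],px[1],1.]
    d=P[:3,:3]@(d*[1,-1,-1]); return P[:3,3],d/np.linalg.norm(d)
def atz(s,px,z):
    o,d=ray(s,px); return o+d*(z-o[2])/d[2]
def tri(rs):
    A=0;b=0
    for o,d in rs:
        M=np.eye(3)-np.outer(d,d);A=A+M;b=b+M@o
    x=np.linalg.solve(A,b); return x,[np.linalg.norm((np.eye(3)-np.outer(d,d))@(x-o)) for o,d in rs]
def save(s,n,crop=None):
    im=cv2.cvtColor(s["img"],cv2.COLOR_RGB2BGR)
    if crop: x,y,w,h=crop; im=im[y:y+h,x:x+w]
    cv2.imwrite("pics/"+n+".png",im)
E
python3 - <<'E'
from h import *
S={c:snapshot(c) for c in("scene","top")}
for c in S:
    save(S[c],c+"0"); print(c,S[c].keys(),np.round(S[c]["pose"],2).tolist(),np.round(S[c]["K"],1).tolist())
P={}
for l,z in(("coupling_mid",28),("coupling_tab",7),("cradle_floor",9),("blank_mid",28)):
    for c in S:
        for r in finder.pinpoint(l,c)[:3]:
            px=np.array(r["at"])*[640,480]; print(l,c,round(r["confidence"],2),px.round(1),atz(S[c],px,z).round(1)); P.setdefault((l,c),px)
    if (l,"top") in P and (l,"scene") in P: print(tri([ray(S[c],P[l,c]) for c in S]))
print(sense())
E
```

```text
scene dict_keys(['img', 'K', 'pose']) [[0.43, -0.52, 0.73, 1025.34], [0.9, 0.25, -0.35, -176.51], [-0.0, 0.81, 0.58, 454.45], [0.0, 0.0, 0.0, 1.0]] [[433.4, 0.0, 324.4], [0.0, 433.4, 237.2], [0.0, 0.0, 1.0]]
top dict_keys(['img', 'K', 'pose']) [[-0.01, 0.99, -0.14, 379.08], [-1.0, -0.01, -0.0, 64.51], [-0.0, 0.14, 0.99, 896.14], [0.0, 0.0, 0.0, 1.0]] [[573.2, 0.0, 318.8], [0.0, 573.2, 243.1], [0.0, 0.0, 1.0]]
coupling_mid scene 0.82 [475. 241.] [605.  303.9  28. ]
coupling_tab scene 0.69 [470.  235.3] [566.9 331.5   7. ]
coupling_tab top 0.58 [149.2 209.7] [559.5 333.8   7. ]
(array([561.18877829, 336.37900228,   1.61390777]), [np.float64(1.0706545436497847), np.float64(1.070654543649788)])
cradle_floor scene 0.84 [200.7 295.5] [ 516.1 -137.6    9. ]
cradle_floor top 0.92 [446.8 235.7] [ 512.2 -134.     9. ]
(array([ 512.47288991, -136.09866   ,    5.387871  ]), [np.float64(1.2451947564126256), np.float64(1.2451947564125443)])
blank_mid scene 0.62 [357.5 226.6] [481.8 148.   28. ]
blank_mid top 0.8 [263.9 252.8] [486.1 150.2  28. ]
(array([485.02628424, 148.28110953,  30.15917497]), [np.float64(1.9090937309663951), np.float64(1.909093730966245)])
{'time': 0.5, 'joint_pos': array([-7.22697649e+01,  7.47198743e+00,  8.52689700e+01, -7.08174708e-05,
        8.72627099e+01, -4.89356703e+00]), 'qd': array([ 0.01200532, -0.08703845, -0.07783043, -0.02299441, -0.08033161,
        0.04820576]), 'joint_efforts': array([-5.89363481e-04, -5.68714964e+01, -5.00360978e+01, -1.95945336e-04,
        2.81834968e-03,  8.71021228e-06]), 'tool_pos': array([ 230.81789151, -553.80922381,  231.27242574]), 'tcp_rot': array([-1.79996340e+02, -2.42366239e-04,  2.26238055e+01]), 'ft_force': array([ 0.10490744, -0.12420945, -0.27548587]), 'wrist_torque': array([-0.0258793 , -0.02905041, -0.02091259]), 'grip_force': 0.0, 'finger_gap': 85.15960295760235}
```

View pics/scene0.png

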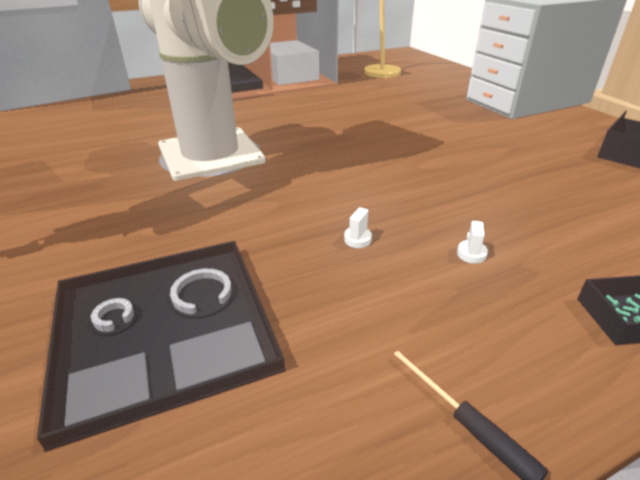

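View pics/top0.png

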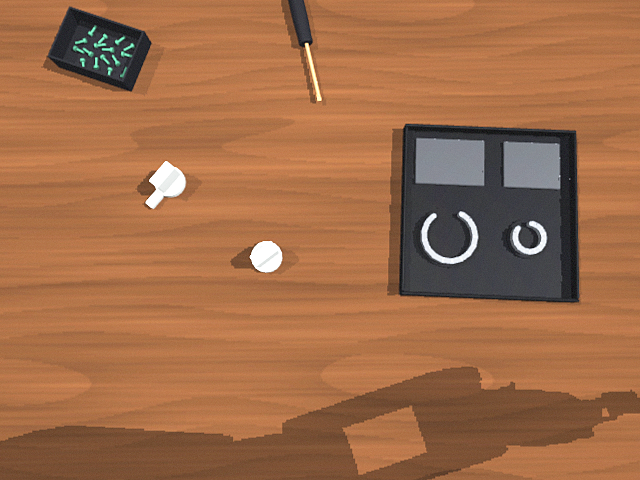

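The scene view shows the tray at left with the larger cradle at about (200,292), the blank at (358,230) and the coupling at (474,243). In the top view, the coupling is at about (170,183) with its tab pointing to (151,206). The large cradle is at (449,238), with its gap facing up in the image (about world +x). I'll fit the known shapes to the silhouettes in both views.

```bash
cat > fit.py <<'E'
from h import *
from scipy.optimize import minimize
SC=8
def proj(s,X):
    P=np.array(s["pose"]);c=(np.atleast_2d(X)-P[:3,3])@P[:3,:3]*[1,-1,-1]
    p=c@np.array(s["K"]).T; return p[:,:2]/p[:,2:]
t=np.linspace(0,2*np.pi,40,endpoint=False)
def box(x0,x1,y0,y1,z0,z1): return np.array([[x,y,z] for x in(x0,x1) for y in(y0,y1) for z in(z0,z1)],float)
cyl=np.array([[24*np.cos(a),24*np.sin(a),z] for a in t for z in(0,14)])
coup=[cyl,box(-20,20,-9,9,14,56),box(0,50,-7,7,0,12)]
g=np.arcsin(17/39)
an=np.linspace(g,2*np.pi-g,40)
ring=[np.array([[r*np.cos(a),r*np.sin(a),z] for a in an[i:i+2] for r in(35,43) for z in(0,12)]) for i in range(39)]
def place(parts,q):
    c,s=np.cos(q[2]),np.sin(q[2]);R=np.array([[c,-s,0],[s,c,0],[0,0,1]])
    return [p@R.T+[q[0],q[1],q[3]] for p in parts]
def render(s,parts,q):
    m=np.zeros((480*2,640*2),np.uint8)
    for p in place(parts,q):
        cv2.fillConvexPoly(m,cv2.convexHull(np.round((proj(s,p)+.5)*2*16).astype(np.int32)),255,shift=4)
    return cv2.resize(m,(640,480),interpolation=cv2.INTER_AREA)/255.
def fit(Ss,ms,parts,q0,d=(5,5,.2,4)):
    bl=lambda m:cv2.GaussianBlur(m.astype(float),(0,0),1)
    B=[bl(m) for m in ms]
    f=lambda q:sum(np.abs(bl(render(s,parts,q))-b).sum()/b.sum() for s,b in zip(Ss,B))
    q0=np.array(q0,float)
    for k in range(3):
        sx=np.vstack([q0]+[q0+np.eye(4)[i]*d[i]/(k+1) for i in range(4)])
        r=minimize(f,q0,method="Nelder-Mead",options=dict(initial_simplex=sx,maxiter=200,xatol=.05,fatol=1e-4)); q0=r.x
    return q0,r.fun
E
python3 - <<'E'
from fit import *
S=[snapshot("scene"),snapshot("top")]
W=[(((s["img"].min(2)>150)&(np.ptp(s["img"].astype(int),axis=2)<35))).astype(np.uint8) for s in S]
def comp(m,px,rad):
    z=np.zeros_like(m);cv2.circle(z,px,rad,1,-1);return m*z
for n,parts,px,rad,q0s in(("coup",coup,[(474,243),(167,186)],[30,35],[(590,307,np.radians(145),0)]),
  ("ring",ring,[(201,292),(449,238)],[36,36],[(512,-136,0,9),(512,-136,.2,9)])):
    ms=[comp(w,p,r) for w,p,r in zip(W,px,rad)]
    print(n,[m.sum() for m in ms])
    for q0 in q0s:
        q,e=fit(S,ms,parts,q0); print(np.round([q[0],q[1],np.degrees(q[2]),q[3]],2),round(e,3))
        for i in (0,1): print(' single',i,*[np.round(v,2) for v in fit([S[i]],[ms[i]],parts,q)])
for c in("scene","top"):
    r=finder.trace("coupling_mid",c); print(c,[(x["confidence"],x["mask"].sum()) for x in r])
E
```

```text
coup [np.uint64(875), np.uint64(1049)]
[604.32 302.37 139.45   0.85] 0.107
 single 0 [604.23 302.2    2.44   0.73] 0.03
 single 1 [604.8  302.76   2.44   2.62] 0.06
ring [np.uint64(705), np.uint64(762)]
[ 511.43 -135.33   -0.65   11.49] 0.814
 single 0 [ 5.1066e+02 -1.3578e+02  2.0000e-02  1.2050e+01] 0.56
 single 1 [ 5.1142e+02 -1.3533e+02 -2.0000e-02  1.1510e+01] 0.25
[ 5.1176e+02 -1.3525e+02 -4.0000e-01  1.2000e+01] 0.812
 single 0 [ 5.1173e+02 -1.3526e+02 -1.0000e-02  1.1980e+01] 0.56
 single 1 [ 5.1126e+02 -1.3494e+02 -1.0000e-02  1.0460e+01] 0.25
scene [(0.91, np.int64(797))]
top [(0.79, np.int64(998))]
```

The coupling fits well: (604.4, 302.5), tab yaw 139.5°, z about 1. The cradle is at about (511.5, -135), floor about 10, yaw about -1°. Moving above the coupling.

>>> {"name": "send_rows", "arguments": {"steps": [[[12.45,28.54,-2.7],[0,0,2.04]],[[12.45,28.54,-2.7],[0,0,2.04]],[[12.45,28.54,-2.7],[0,0,2.04]],[[12.45,28.54,-2.7],[0,0,2.04]],[[12.45,28.54,-2.7],[0,0,2.04]],[[12.45,28.54,-2.7],[0,0,2.04]],[[12.45,28.54,-2.7],[0,0,2.04]],[[12.45,28.54,-2.7],[0,0,2.04]],[[12.45,28.54,-2.7],[0,0,2.04]],[[12.45,28.54,-2.7],[0,0,2.04]]], "fingers": 0, "squeeze": 40}}

```text
time: 1.95
tool_pos: [480.5, 18.9, 177.7]
tcp_rot: [179.9, 0.1, 130.4]
ft_force: [2.1, -0.5, -0.3]
finger_gap: 85.2
grip_force: 0.0
```

>>> {"name": "send_rows", "arguments": {"steps": [[[4.14,9.5,-1.9],[0,0,0.166]],[[4.14,9.5,-1.9],[0,0,0.166]],[[4.14,9.5,-1.9],[0,0,0.166]],[[4.14,9.5,-1.9],[0,0,0.166]],[[4.14,9.5,-1.9],[0,0,0.166]],[[4.14,9.5,-1.9],[0,0,0.166]],[[4.14,9.5,-1.9],[0,0,0.166]],[[4.14,9.5,-1.9],[0,0,0.166]]]}}

```text
time: 2.95
tool_pos: [604.3, 300.7, 121.5]
tcp_rot: [179.9, 0.1, 139.5]
ft_force: [0.1, 0.2, 0.6]
finger_gap: 85.6
grip_force: 0.0
```

Run:
```python
from fit import *
st=sense();print(st["tool_pos"],st["tcp_rot"],st["joint_pos"])
S=[snapshot("scene"),snapshot("top")]
big=[cv2.resize(S[0]["img"][190:290,410:540],None,fx=3,fy=3),cv2.resize(S[1]["img"][190:290,385:515],None,fx=3,fy=3)]
cv2.imwrite("pics/close1.png",cv2.cvtColor(np.hstack(big),cv2.COLOR_RGB2BGR))
# ring, lower threshold
for th in(70,90,110):
    ms=[]
    for s,px in zip(S,[(201,292),(449,238)]):
        m=((s["img"].min(2)>th)).astype(np.uint8);z=np.zeros_like(m);cv2.circle(z,px,38,1,-1);ms.append(m*z)
    q,e=fit(S,ms,ring,(511.5,-135.2,0,10)); print(th,[m.sum() for m in ms],np.round([q[0],q[1],np.degrees(q[2]),q[3]],2),round(e,3))
```

```text
[604.3369084  300.71660212 121.46974501] [1.79942597e+02 5.40804018e-02 1.39495806e+02] [ 2.21165153e+01  2.28021884e+01  7.88482741e+01 -2.20848913e-02
  7.82736951e+01 -2.73748441e+01]
70 [np.uint64(3883), np.uint64(868)] [ 511.43 -135.2     2.59   12.08] 0.834
90 [np.uint64(1293), np.uint64(807)] [ 511.74 -135.21    1.59   11.66] 0.36
110 [np.uint64(1144), np.uint64(758)] [ 5.1165e+02 -1.3563e+02 -1.6000e-01  1.1470e+01] 0.352
```

View pics/close1.png

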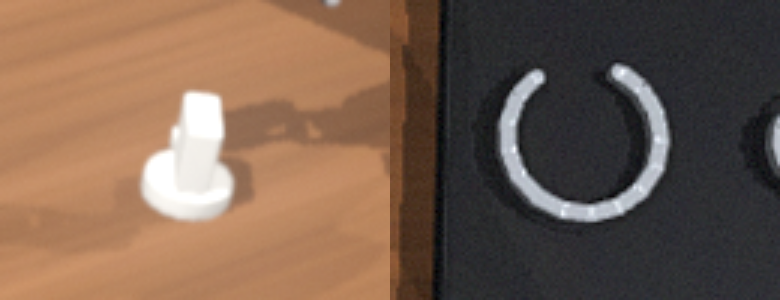

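Run:
```python
from fit import *
# gap direction from the bright top rim in the top view, z=21
s=snapshot("top"); m=((s["img"].min(2)>150)).astype(np.uint8);z=np.zeros_like(m);cv2.circle(z,(449,238),38,1,-1);m*=z
ys,xs=np.nonzero(m); X=np.array([atz(s,(x,y),21)[:2] for x,y in zip(xs,ys)])
A=np.c_[X,np.ones(len(X))];c=np.linalg.lstsq(A,(X**2).sum(1),rcond=None)[0][:2]/2
d=X-c;a=np.sort(np.degrees(np.arctan2(d[:,1],d[:,0])))
print(c,np.hypot(*d.T).mean(),a[a<0].max(),a[a>0].min(),(a[a<0].max()+a[a>0].min())/2)
```

```text
[ 510.95178338 -135.02863236] 39.2558728475191 -25.727165077219947 31.355790877601024 2.8143129001905383
```

The crop shows the coupling standing at the fitted place, and the large cradle's rim with gap ends at about (435,215) and (461,213) in the top view. The gap yaw is therefore about +3°. Descending and gripping.

>>> {"name": "send_rows", "arguments": {"steps": [[[0,0.05,-1.5],[0,0,0]],[[0,0.05,-2.6],[0,0,0]],[[0,0.05,-3.1],[0,0,0]],[[0,0.05,-3.3],[0,0,0]],[[0,0.05,-3.3],[0,0,0]],[[0,0.05,-3.3],[0,0,0]]]}}

```text
time: 3.85
tool_pos: [605.1, 303.8, 23.1]
tcp_rot: [179.9, 0.1, 139.6]
ft_force: [-0.1, -0.2, 0.6]
finger_gap: 85.3
grip_force: 0.0
```

>>> {"name": "send_rows", "arguments": {"steps": [[[0,0,0],[0,0,0]],[[0,0,0],[0,0,0]],[[0,0,0],[0,0,0]],[[0,0,0],[0,0,0]],[[0,0,0],[0,0,0]],[[0,0,0],[0,0,0]],[[0,0,0],[0,0,0]],[[0,0,0],[0,0,0]]], "fingers": 1, "squeeze": 40}}

```text
time: 4.85
tool_pos: [604.1, 303.4, 21.4]
tcp_rot: [180.0, 0.0, 139.6]
ft_force: [0.3, -0.1, 1.4]
finger_gap: 17.7
grip_force: 39.5
```

>>> {"name": "send_rows", "arguments": {"steps": [[[0,0,0.7],[0,0,0]],[[0,0,2.0],[0,0,0]],[[0,0,3.0],[0,0,0]],[[-3.09,-14.62,3.0],[0,0,-2.384]],[[-3.09,-14.62,3.0],[0,0,-2.384]],[[-3.09,-14.62,3.0],[0,0,-2.384]],[[-3.09,-14.62,3.0],[0,0,-2.384]],[[-3.09,-14.62,3.0],[0,0,-2.384]],[[-3.09,-14.62,3.0],[0,0,-2.384]],[[-3.09,-14.62,3.0],[0,0,-2.384]]]}}

```text
time: 6.1
tool_pos: [513.2, -126.5, 112.9]
tcp_rot: [179.9, -0.0, 64.0]
ft_force: [1.8, -0.8, -1.6]
finger_gap: 17.7
grip_force: 39.6
```

>>> {"name": "send_rows", "arguments": {"steps": [[[-0.07,-0.35,-0.5],[0,0,-1.07]],[[-0.07,-0.35,-1.0],[0,0,-1.07]],[[-0.07,-0.35,-1.0],[0,0,-1.07]],[[-0.07,-0.35,-1.0],[0,0,-1.07]],[[-0.07,-0.35,-1.0],[0,0,-1.07]],[[-0.07,-0.35,-1.0],[0,0,-1.07]],[[-0.07,-0.35,-1.0],[0,0,-1.07]],[[-0.07,-0.35,-1.0],[0,0,-1.07]],[[-0.07,-0.35,-1.0],[0,0,-1.07]]]}}

```text
time: 7.22
tool_pos: [511.5, -135.2, 81.6]
tcp_rot: [180.0, -0.0, 3.2]
ft_force: [-0.2, 0.0, -0.7]
finger_gap: 17.7
grip_force: 39.6
```

Run:
```python
from fit import *
st=sense();print(st["tool_pos"],st["tcp_rot"])
S=[snapshot("scene"),snapshot("top")]
big=[cv2.resize(S[0]["img"][195:345,130:260],None,fx=3,fy=3),cv2.resize(S[1]["img"][150:300,385:515],None,fx=3,fy=3)]
cv2.imwrite("pics/close2.png",cv2.cvtColor(np.hstack(big),cv2.COLOR_RGB2BGR))
P=[]
for i,c in enumerate(("scene","top")):
    for r in finder.pinpoint("coupling_tab",c)[:2]: print(c,r, atz(S[i],np.array(r["at"])*[640,480],st["tool_pos"][2]-14))
```

```text
[ 511.45118638 -135.17232936   81.57961782] [ 1.79995267e+02 -1.39861192e-02  3.15365527e+00]
scene {'at': [0.318, 0.5894], 'confidence': 0.55} [ 560.16152975 -133.83938515   67.57961782]
top {'at': [0.7089, 0.4123], 'confidence': 0.46} [ 559.59399425 -133.4822054    67.57961782]
```

View pics/close2.png

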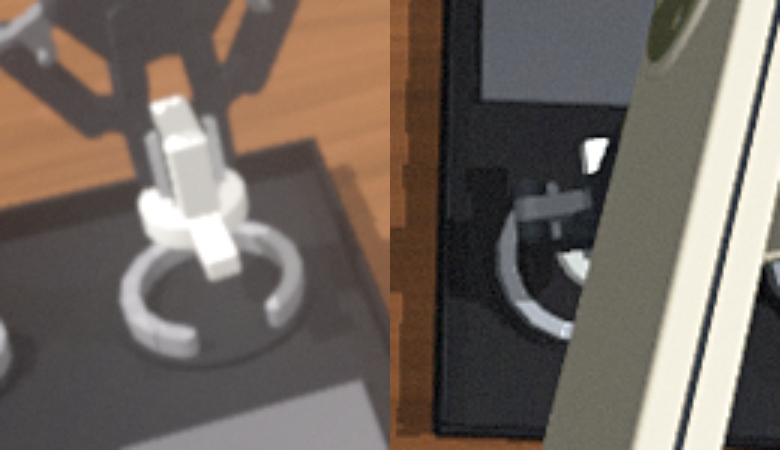

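The scene crop shows the coupling upright in the fingers above the cradle, with its tab at about (203,283) pointing towards the gap. Both views put the tab tip at (560,-133.7). Lowering.

>>> {"name": "send_rows", "arguments": {"steps": [[[0,0,-0.6],[0,0,0]],[[0,0,-1.1],[0,0,0]],[[0,0,-1.35],[0,0,0]],[[0,0,-1.45],[0,0,0]],[[0,0,-1.5],[0,0,0]],[[0,0,-1.53],[0,0,0]],[[0,0,-1.56],[0,0,0]],[[0,0,-1.56],[0,0,0]]]}}

```text
time: 8.43
tool_pos: [511.5, -135.2, 34.7]
tcp_rot: [180.0, -0.0, 3.1]
ft_force: [-0.6, -0.3, -1.2]
finger_gap: 17.4
grip_force: 39.6
```

>>> {"name": "send_rows", "arguments": {"steps": [[[0,0,-0.03],[0,0,0]],[[0,0,-0.05],[0,0,0]],[[0,0,-0.05],[0,0,0]]]}}

```text
time: 8.8
tool_pos: [511.3, -135.2, 32.9]
tcp_rot: [-180.0, 0.0, 3.1]
ft_force: [0.4, -1.0, -1.7]
finger_gap: 17.3
grip_force: 39.6
```

>>> {"name": "send_rows", "arguments": {"steps": [[[0,0,-0.03],[0,0,0]],[[0,0,-0.05],[0,0,0]],[[0,0,-0.05],[0,0,0]]]}}

```text
time: 9.18
tool_pos: [511.3, -135.1, 31.4]
tcp_rot: [-180.0, 0.0, 3.1]
ft_force: [0.7, 0.2, -0.4]
finger_gap: 17.4
grip_force: 39.6
```

>>> {"name": "send_rows", "arguments": {"steps": [[[0,0,-0.02],[0,0,0]],[[0,0,-0.03],[0,0,0]],[[0,0,-0.03],[0,0,0]]]}}

```text
time: 9.55
tool_pos: [511.4, -135.1, 30.6]
tcp_rot: [-180.0, 0.0, 3.1]
ft_force: [-0.8, -0.4, -1.0]
finger_gap: 17.2
grip_force: 39.6
```

>>> {"name": "send_rows", "arguments": {"steps": [[[0,0,-0.02],[0,0,0]],[[0,0,-0.03],[0,0,0]],[[0,0,-0.03],[0,0,0]]]}}

```text
time: 9.93
tool_pos: [511.5, -135.2, 30.3]
tcp_rot: [180.0, -0.0, 3.1]
ft_force: [-3.9, 0.5, 6.2]
finger_gap: 17.3
grip_force: 40.8
```

Contact at the expected height (6 N). Letting go, then retreating upwards.

>>> {"name": "send_rows", "arguments": {"steps": [[[0,0,0],[0,0,0]],[[0,0,0],[0,0,0]],[[0,0,0],[0,0,0]],[[0,0,0],[0,0,0]],[[0,0,0],[0,0,0]],[[0,0,0],[0,0,0]]], "fingers": 0}}

```text
time: 10.68
tool_pos: [511.4, -135.2, 29.7]
tcp_rot: [180.0, -0.0, 3.1]
ft_force: [-0.2, 0.5, -0.7]
finger_gap: 85.3
grip_force: 0.0
```

>>> {"name": "send_rows", "arguments": {"steps": [[[0,0,1],[0,0,0]],[[0,0,2.5],[0,0,0]],[[0,0,4.5],[0,0,0]],[[-2,-6,5.5],[0,0,0]],[[-2,-6,5.5],[0,0,0]],[[-2,-6,5.5],[0,0,0]],[[-2,-6,5.5],[0,0,0]],[[-2,-6,5.5],[0,0,0]]]}}

```text
time: 11.68
tool_pos: [451.2, -315.2, 194.5]
tcp_rot: [-180.0, 0.0, 3.0]
ft_force: [0.1, 1.2, 0.1]
finger_gap: 85.3
grip_force: 0.0
```

Run:
```python
from fit import *
st=sense();print(st["tool_pos"],st["time"],st["finger_gap"])
S=[snapshot("scene"),snapshot("top")]
big=[cv2.resize(S[0]["img"][195:345,130:260],None,fx=3,fy=3),cv2.resize(S[1]["img"][150:300,385:515],None,fx=3,fy=3)]
cv2.imwrite("pics/close3.png",cv2.cvtColor(np.hstack(big),cv2.COLOR_RGB2BGR))
ms=[];
for c in("scene","top"):
    r=finder.trace("coupling_mid",c); print([(x["confidence"],x["box"]) for x in r]); ms.append(r[0]["mask"])
q,e=fit(S,ms,coup,(511.4,-135.2,.05,9)); print(np.round([q[0],q[1],np.degrees(q[2]),q[3]],2),e)
for i in (0,1):
    for r in finder.pinpoint("coupling_tab",("scene","top")[i])[:1]: print(atz(S[i],np.array(r["at"])*[640,480],16))
```

```text
[ 451.19789593 -315.22254028  194.49215473] 11.675 85.27071751116098
[(0.77, [0.2884, 0.5379, 0.0464, 0.1127])]
[(0.69, [0.6795, 0.4288, 0.0448, 0.091])]
[ 511.24 -136.31    2.38    6.56] 0.24606438451740986
[ 560.66656739 -133.01960511   16.        ]
[ 555.07478415 -131.42582633   16.        ]
```

View pics/close3.png

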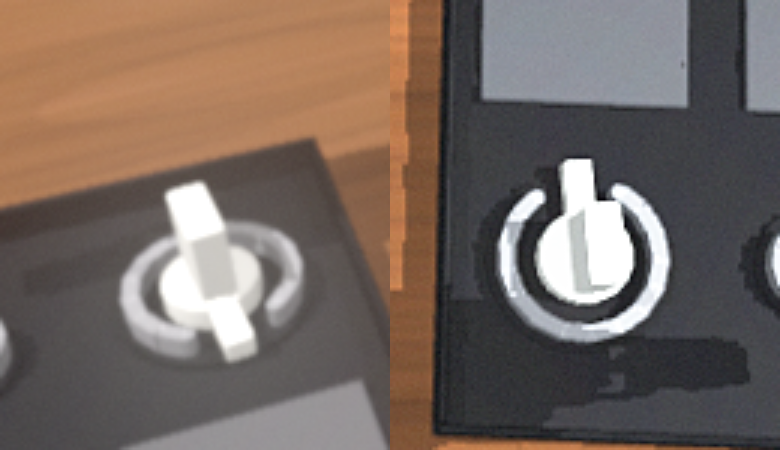

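The coupling stands upright inside the cradle ring. Its tab passes through the middle of the gap, with the tip at about (209,313) in the scene view and (577,203) in the top view. The gripper is clear, so I'm handing in.

```bash
python3 -c "
from bench import order;print(order.hand_in())"
```

```text
the job is handed in; nothing more can be done
None
```

The coupling was set down upright in the larger cradle with its tab out through the gap, released and handed in at about 12 s of the 35 s allowed; the hand-in returned no verdict, and I kept the arm clear of the blank plug but did not re-check it afterwards.

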